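# Stamp a chocolate carton in the pedal press

## Task

Stamp the chocolate carton that lies in the guide channel of the bench press: fold the raised stop flag all the way down across the channel, then push the carton along the channel until it sits snug against the flag. Only then press the spring pedal fully down to its stop, keep it there for half a second, and let it come back up, leaving the carton snug against the lowered flag and the things around the press where they are.

Things in the scene. Friction and masses are not known exactly. Their poses are not given: they have to be found in the camera images.
- press: Bench stamping press, fixed. Aluminium base plate 160 (its x) x 530 (its y, from -292 to +238) x 20 thick; origin on its underside, z up, +y is the feed direction. On the plate two guide rails, 14 high, make a channel 68 wide centred on x = 0, y -265 to +45, open at both ends. The flag lies beyond the channel's +y end, the pedal at the plate's +y end.
- stamp (a point): Underside of the stamp pad at rest, over the middle of the channel at press (0, -30, 68) mm; fixed point. It hangs from an overhead arm (press x -22 to +78, y -48 to -12, up to 180 above the counter) on a grey column at x = +63. A grey linkage cover, 42 high, runs along x +55 to +77, y -35 to +135.
- stop (a point): Where the carton's front end face must come: centre of the face of the lowered flag that looks back up the channel, at press (0, 60, 33) mm; axes parallel to the press's, +y is the feed direction.
- carton: Closed cardboard chocolate carton, 64 (its x) x 180 (its y) x 26 high, about 0.2 kg, with a paper band; origin in the centre of its underside. It lies loose in the channel on the base plate, 2 mm play on either side, its +y end foremost, 50 to 120 mm short of the stop, partly under the stamp head.
- carton_front (a point): Centre of the carton's foremost (+y) end face, 13 mm above its underside.
- carton_back (a point): Centre of the carton's rear (-y) end face, the one to push on, 13 mm above its underside.
- flag (a joint): Stop flag angle: 0 = fully down, lying level across the channel; about 1.57 = upright; at most 1.75 (leaning back). It starts raised (1.0 to 1.7) and stays where it is left (stiff hinge, about 1 N at the tip moves it).
- flag_hinge (a point): Middle of the flag's hinge axis, at press (-45, 71, 33) mm; axis along press y. The flag is a steel bar 22 wide (press y), 10 thick, 80 long from the hinge, with a 14 mm round bead at its end; its centre line passes through this point. Raised, it folds down towards press +x. Lowered, its top face is 38 above the counter. Ears beside the hinge are 44 high.
- flag_tip (a point): Centre of the round bead at the free end of the flag, 83 from the hinge axis.
- pedal (a joint): Pedal angle: 0 = up at rest, 0.35 = fully down on its stop. A spring returns it; pressing it fully takes about 5 N at first and 15 N at the end, at the pad. The stamp head goes down with it.
- pedal_pad (a point): Point to press: on the ribbed top face of the pedal, 85 from its hinge axis. The pedal is a dark steel plate 70 wide (press x), 8 thick, reaching from 3 to 113 from the hinge axis towards press +y. At rest it rises 0.35 rad towards its free end (this point about 73 above the counter); fully down it is level, its top face 44 above the counter, so that this point sinks by about 29.
- pedal_hinge (a point): Middle of the pedal's hinge axis, at press (0, 115, 40) mm; axis along press x.
- ink_tin: Bystander: closed steel ink tin, 56 diameter, 26 high, on the counter on the -x side of the press; origin in the centre of its underside.
- spatula: Bystander: spatula, 260 long, lying on the counter on the +x side of the press, roughly along press y; origin about its middle.
- praline0: Bystander: chocolate praline 32 x 32 x 18 lying on the counter on the +x side of the press; origin in the centre of its underside.
- praline1: Bystander: another such praline.
Mind the look-alikes: they are no part of the job. What is shaped like the carton but blue, green or yellow is not meant.

How it is judged:
By the outcome, as a careful person would: the job done as asked, in the order asked, and still so for the second after the job is handed in, with the robot touching nothing.
It also fails if it takes over 64 s, if anything falls off the work surface, if the arm or the gripper's body presses on something with over 40 N, if the wrist force passes 120 N, or if a joint passes its speed limit or range.

## Robot

A 6-joint arm with a two-finger parallel gripper is mounted at the origin on the work surface. World frame = base frame: x ahead of the robot, y to its left, z up, the work surface at z = 0. Lengths are in mm, angles in rad, forces in N, time in s.
With the tool pointing down it reaches from about 400 to 925 mm from the base axis. Payload 12.5 kg.
Tool frame: the origin (TCP) lies midway between the tips of the shut fingers; the grasp point (between the pads) lies 19 mm behind it; z points along the fingers, y is the line along which they close (so a half turn about z gives the same grasp; the last joint's range is limited). The gripper opens to 95 mm and grips with 3 to 60 N. Pads are 20 mm wide; open, the fingers measure 119 mm over their backs; the gripper's body (75 mm by 180 mm) begins 59 mm behind the grasp point.
Start: joints at [-0.106, 0.491, 1.559, -0, 1.092, -0.106], TCP at [625.017, 0.021, 214.661] pointing down, gripper open.
Joint ranges: [-3.1, 3.1], [-0.84, 2.19], [0.05, 2.79], [-1.13, 4.28], [0.06, 2.93], [-2.69, 2.69]. Speed limits (rad/s): [2.22, 2.22, 2.79, 3.14, 3.14, 3.14].

## Interface

Orientations are given as [roll, pitch, yaw] about the fixed x, y, z axes, in that order (R = Rz(yaw) Ry(pitch) Rx(roll)).
In Python, from cell import state, viewer, env, models gives the robot as it stands. The module is installed in compiled form; this text tells all that it offers.
- The arm moves only by the tool arm_command, never from a script. Its argument "rows" is a list of rows, each a list of 2 entries, a list of its own where there are three numbers: the shift along the tool's x, y, z normalised to -1 to 1, where 1 is 0.25 m, then the turn about the tool's z normalised to -1 to 1, where 1 is pi rad. A call has exactly 5 rows; each row shifts and turns the commanded pose from where the row before left it, along the tool's axes as they then stand; what a row does not reach is not made up. A row lasts 1/10 s, in which the tool goes at most 50 mm and 8.59 degrees, less where a joint would pass 70% of its speed; a pose out of reach is approached as far as the arm can. A call with a number of a shift or a turn outside -1 to 1 is refused whole. A call with a gripper value outside its range is refused whole. "claw" is the opening, from 0 (shut) to 1 (fully open), set as the call begins (left out, the last holds). The fingers move at their own pace and stop on an object; the grip force is fixed at half the most. Time passes only in rows, so rows that do not move let the fingers close, or fill a call up. It gives the time, the measured TCP pose, the force, the opening and the grip force at its end, in the units of the state.
- state(): the state, without advancing time (a new reading comes with each control period).
- viewer.read_camera(name): name is "scene" or "side" or "wrist"; returns (picture, depth): 384x512x3 uint8, red, green, blue; 384x512 float32, mm along the optical axis (not along the pixel's ray), 0 where there is no reading.
- viewer.get_calibration(name): a dict with "camera_matrix" (3x3 intrinsics, pixels), "world_to_cam" (4x4, takes a point from world to camera coordinates). Camera axes: x right, y up, looking along -z (the intrinsics and any distortion apply to the point x, -y, -z); pixel columns grow to the right and rows downward; lengths in mm; the calibration is good to about 2 mm. A picture is of the moment at which its call begins: read the wrist's pose just before it. get_calibration takes no time and is no camera call; for the wrist camera it gives the pose at the moment of the call.
- env.job_done(): hands the job in; it is judged then, once.
Trained networks look in the newest picture that a camera, given by its name, has taken for a name from the list of things; names that differ only in an ending like _2 or _b are one class to them, and where a whole thing is asked for, a point or a joint stands for the part that bears it (a point fixed in the world has none). Each returns a list of dicts, best first, with "confidence" (0 to 1); they miss things now and then, are a little off and sometimes report something else, mostly with a low value. They report only what shows in the picture. A call takes as long as a camera call. They do not tell look-alikes from the thing itself.
- models.search_frame(camera, label): "position" ([x, y, z] in mm, in world coordinates, good to about 4 mm: the middle of the surface that is visible of it).
- models.mark_of(camera, label): "position" ([x, y, z] in mm, in world coordinates, good to about 4 mm: a listed point, or the origin of a listed thing).
The state is a dict: "t": time; "joints": joint angles; "qvel": joint speeds; "tau": joint torques, N m; "eef_pos": TCP position; "tcp_rot": TCP orientation; "ft_force": force on the tool from outside, world axes, zero at the start; "moment": the same for the moment, N m; "opening": opening from 0.0 (shut) to 1.0 (fully open); "grip_force": force on a finger pad.
Only numpy, scipy, OpenCV 4.12 (cv2) and the standard library are available. Lean on these libraries where they do the work, as an engineer would, in place of code of your own. Each camera call takes 0.05 s, during which the arm holds its last target. There are 200 camera calls.

## Working session

There is one attempt and no reset: what is moved stays moved. The work goes in short steps, Python scripts to look and compute and a tool call to move; the robot and the scene stay as the last step left them, time stands still between calls to the robot, and variables do not carry over. Pictures are saved under pics/ and viewed, at most 10 in all, crops included, and the job is handed in when it is done.

Besides the shell and the picture viewer there is one more tool, called after "Call:" as name([rows], argument=value, ...), one row to a line, values as JSON. arm_command: Moves the arm, as the interface text tells. Scaled input: -1 to 1 covers 0.25 m each way for a shift and pi rad each way for a turn. Its arguments: {"type":"object","properties":{"rows":{"type":"array","items":{"type":"array"}},"claw":{"type":"number"}},"required":["rows"]}

```bash
mkdir -p pics; python3 - <<'E'
from cell import state, viewer, env, models
import cv2,numpy as np
s=state();print(s['t'],s['eef_pos'],s['tcp_rot'],s['opening'])
ims=[]
for c in ['scene','side']:
    p,d=viewer.read_camera(c);cv2.imwrite(f'pics/{c}0.png',p[:,:,::-1])
    for l in ['press','stamp','stop','carton','carton_front','carton_back','flag_hinge','flag_tip','pedal_pad','pedal_hinge','ink_tin','spatula','praline0']:
        print(c,l,[(np.round(r['position']).tolist(),round(r['confidence'],2)) for r in models.mark_of(c,l)[:3]])
E
```

```text
0.0 [6.24761132e+02 6.16331586e-02 2.14069141e+02] [-3.14047866e+00 -8.30132829e-05  1.57085876e+00] 1.0004467037797624
scene press [([568.0, 60.0, -3.0], 0.59)]
scene stamp [([568.0, 27.0, 67.0], 0.85)]
scene stop [([574.0, 116.0, 29.0], 0.73)]
scene carton [([343.0, -175.0, -1.0], 0.95), ([316.0, 229.0, -1.0], 0.8), ([561.0, -49.0, 18.0], 0.59)]
scene carton_front [([373.0, -262.0, 11.0], 0.97), ([563.0, 39.0, 35.0], 0.93), ([247.0, 285.0, 14.0], 0.83)]
scene carton_back [([302.0, -92.0, 11.0], 0.82), ([389.0, 172.0, 14.0], 0.79), ([558.0, -139.0, 36.0], 0.57)]
scene flag_hinge [([529.0, 133.0, 32.0], 0.69)]
scene flag_tip []
scene pedal_pad [([584.0, 251.0, 72.0], 0.74)]
scene pedal_hinge [([578.0, 174.0, 47.0], 0.65)]
scene ink_tin [([440.0, -20.0, -1.0], 0.81)]
scene spatula [([700.0, -15.0, 1.0], 0.9)]
scene praline0 [([705.0, 195.0, -1.0], 0.82), ([717.0, 249.0, 0.0], 0.65)]
side press [([572.0, 61.0, -2.0], 0.64)]
side stamp [([562.0, 26.0, 70.0], 0.58), ([706.0, 194.0, 0.0], 0.45)]
side stop [([576.0, 116.0, 27.0], 0.76), ([570.0, 60.0, -3.0], 0.6)]
side carton [([561.0, -53.0, 19.0], 0.75), ([337.0, -175.0, -0.0], 0.73), ([434.0, -20.0, 0.0], 0.67)]
side carton_front [([248.0, 286.0, 12.0], 0.87), ([568.0, 40.0, 34.0], 0.76), ([720.0, 252.0, -3.0], 0.6)]
side carton_back [([361.0, -367.0, 15.0], 0.88), ([386.0, 174.0, 10.0], 0.85), ([550.0, -140.0, 32.0], 0.71)]
side flag_hinge [([527.0, 131.0, 32.0], 0.86)]
side flag_tip [([527.0, 131.0, 120.0], 0.67)]
side pedal_pad [([583.0, 251.0, 71.0], 0.61), ([526.0, 130.0, 121.0], 0.15)]
side pedal_hinge [([575.0, 170.0, 46.0], 0.6)]
side ink_tin [([437.0, -21.0, 0.0], 0.72)]
side spatula [([697.0, -13.0, 3.0], 0.61)]
side praline0 [([707.0, 197.0, 0.0], 0.45), ([720.0, 250.0, -2.0], 0.39)]
```

View pics/scene0.png

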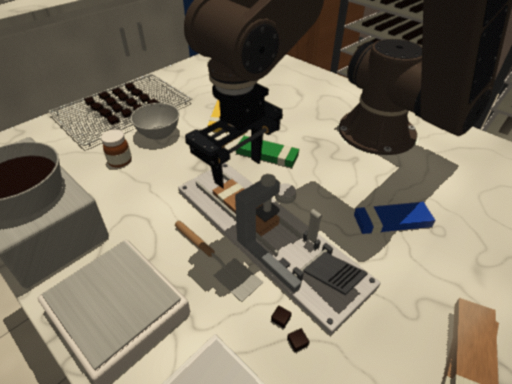

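View pics/side0.png

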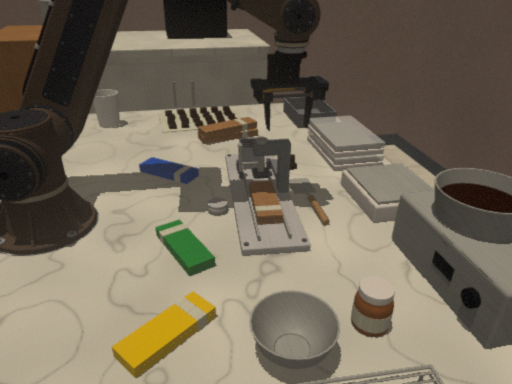

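Call:
arm_command([
  [[0, 0, 0], 0.024],
  [[0.08, -0.09, 0], 0],
  [[0.08, -0.09, 0], 0],
  [[0.08, -0.09, 0], 0],
  [[0.08, -0.09, 0], 0],
], claw=0)

```text
t: 1.9
eef_pos: [540.4, 87.2, 214.7]
tcp_rot: [3.141, -0.0, 1.495]
ft_force: [1.3, 0.9, 1.0]
opening: 0.634
grip_force: 0.0
```

Call:
arm_command([
  [[0.08, -0.11, 0], 0],
  [[0.1, -0.11, 0], 0],
  [[0, 0, 0.12], 0],
  [[0, 0, 0.12], 0],
  [[0, 0, 0], 0],
])

```text
t: 2.4
eef_pos: [488.3, 135.6, 152.3]
tcp_rot: [-3.137, 0.001, 1.496]
ft_force: [0.0, 0.8, 0.3]
opening: 0.214
grip_force: 0.0
```

```bash
cat > h.py <<'E'
from cell import state, viewer, env, models
import cv2,numpy as np
O=np.array([568.8,57.5]);T=-0.075
R=np.array([[np.cos(T),-np.sin(T)],[np.sin(T),np.cos(T)]])
def P(w): return np.round(np.r_[R.T@(np.array(w[:2])-O),w[2]],1).tolist()
def st():
    s=state();print(round(s['t'],2),'tcp press',P(s['eef_pos']),'rot',np.round(s['tcp_rot'],3),'F',np.round(s['ft_force'],1),'op',round(s['opening'],2))
def mk(cams,labs):
    for c in cams:
        p,d=viewer.read_camera(c)
        for l in labs:
            print(c,l,[(P(r['position']),round(r['confidence'],2)) for r in models.mark_of(c,l)[:3]])
def snap(c,n,box=None,f=1):
    p,d=viewer.read_camera(c)
    if box: p=p[box[1]:box[3],box[0]:box[2]]
    cv2.imwrite(f'pics/{n}.png',cv2.resize(p[:,:,::-1],None,fx=f,fy=f,interpolation=cv2.INTER_CUBIC))
E
python3 -c "
from h import *
st();mk(['scene','side'],['flag_tip','flag_hinge','pedal_pad'])
snap('side','s1',(180,60,360,260),3)"
```

```text
2.4 tcp press [-86.1, 71.8, 152.3] rot [-3.137e+00  1.000e-03  1.496e+00] F [0.  0.8 0.3] op 0.21
scene flag_tip [([-48.6, 67.8, 116.8], 0.56)]
scene flag_hinge []
scene pedal_pad [([-3.1, 193.4, 70.0], 0.72)]
side flag_tip [([-44.6, 69.8, 120.4], 0.62)]
side flag_hinge [([-45.6, 69.5, 34.4], 0.57)]
side pedal_pad [([-0.2, 192.5, 72.7], 0.87), ([1.7, -14.0, 38.3], 0.29)]
```

View pics/s1.png

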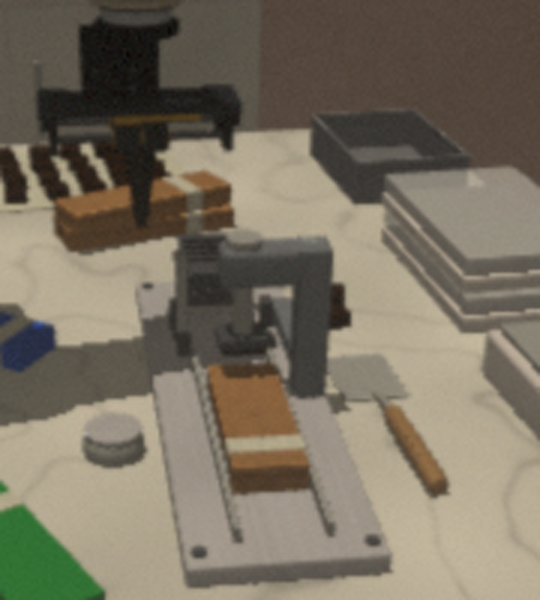

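Call:
arm_command([
  [[0, 0, 0.1], 0],
  [[0, 0, 0.13], 0],
  [[0, 0, 0], 0],
  [[0, 0, 0], 0],
  [[0, 0.06, 0], 0],
])

```text
t: 3.35
eef_pos: [504.4, 134.6, 98.6]
tcp_rot: [3.141, -0.0, 1.496]
ft_force: [-0.4, -0.3, 0.3]
opening: 0.002
grip_force: 0.0
```

Call:
arm_command([
  [[0, 0.06, 0], 0],
  [[0, 0.06, 0], 0],
  [[0, 0.06, 0], 0],
  [[0, 0.06, 0], 0],
  [[0, 0.06, 0], 0],
])

```text
t: 3.85
eef_pos: [580.6, 128.9, 99.2]
tcp_rot: [3.14, -0.0, 1.495]
ft_force: [-0.8, -0.1, 0.8]
opening: 0.002
grip_force: 0.2
```

Call:
arm_command([
  [[0, 0.03, 0], 0],
  [[0, 0, 0.05], 0],
  [[0, 0, 0.05], 0],
  [[0, 0, 0.05], 0],
  [[0, 0, 0.04], 0],
])

```text
t: 4.35
eef_pos: [586.5, 128.3, 48.6]
tcp_rot: [-3.141, 0.0, 1.496]
ft_force: [0.6, 0.7, 1.0]
opening: 0.005
grip_force: 0.4
```

```bash
python3 -c "
from h import *
st();mk(['side','scene'],['flag_tip'])"
```

```text
4.35 tcp press [12.4, 71.9, 48.6] rot [-3.141  0.     1.496] F [0.6 0.7 1. ] op 0.0
side flag_tip [([36.0, 66.8, 51.4], 0.62)]
scene flag_tip [([34.9, 67.6, 45.2], 0.49)]
```

Call:
arm_command([
  [[0, 0, 0.016], 0],
  [[0, 0, 0.016], 0],
  [[0, 0, 0.012], 0],
  [[0, 0, 0], 0],
  [[0, 0, 0], 0],
])

```text
t: 5.05
eef_pos: [586.9, 128.2, 38.6]
tcp_rot: [-3.141, 0.0, 1.495]
ft_force: [0.5, -0.1, -0.6]
opening: 0.007
grip_force: 0.0
```

Call:
arm_command([
  [[0, 0, 0.004], 0],
  [[0, 0, 0.004], 0],
  [[0, 0, 0.004], 0],
  [[0, 0, 0], 0],
  [[0, 0, 0], 0],
])

```text
t: 5.55
eef_pos: [587.1, 128.3, 37.8]
tcp_rot: [3.14, -0.0, 1.496]
ft_force: [-6.2, -1.3, 24.3]
opening: -0.001
grip_force: 12.1
```

Call:
arm_command([
  [[0, 0, -0.1], 0],
  [[0, 0, -0.15], 0],
  [[0, 0, -0.15], 0],
  [[0, 0, -0.15], 0],
  [[0, 0, -0.15], 0],
])

```text
t: 6.05
eef_pos: [586.7, 128.2, 212.3]
tcp_rot: [-3.142, 0.0, 1.495]
ft_force: [0.2, -0.4, -0.4]
opening: 0.005
grip_force: 0.0
```

```bash
python3 -c "
from h import *
st();mk(['scene','side'],['flag_tip','flag_hinge','carton_back','carton_front'])"
```

```text
6.05 tcp press [12.6, 71.9, 212.3] rot [-3.142  0.     1.495] F [ 0.2 -0.4 -0.4] op 0.0
scene flag_tip [([35.8, 70.4, 35.4], 0.61)]
scene flag_hinge [([-48.7, 71.1, 30.7], 0.56), ([135.7, -58.9, 1.3], 0.26)]
scene carton_back [([-187.2, 102.2, 15.4], 0.76), ([2.7, -195.7, 33.8], 0.65), ([136.4, -61.0, 0.1], 0.57)]
scene carton_front [([-173.7, -334.7, 10.9], 0.95), ([-3.0, -16.6, 31.9], 0.74), ([-308.0, -557.9, 14.9], 0.72)]
side flag_tip []
side flag_hinge [([-44.0, 67.4, 32.2], 0.69)]
side carton_back [([-254.6, -169.7, 11.6], 0.87), ([-2.3, -200.6, 33.9], 0.69), ([-188.5, 101.5, 7.8], 0.68)]
side carton_front [([-334.5, 204.6, 10.3], 0.68), ([-173.8, -330.9, 9.6], 0.65), ([0.3, -17.5, 36.0], 0.62)]
```

Call:
arm_command([
  [[-0.12, -0.01, 0], 0],
  [[-0.15, -0.01, 0], 0],
  [[-0.15, -0.01, 0], 0],
  [[-0.15, -0.01, 0], 0],
  [[-0.15, -0.01, 0], 0],
])

```text
t: 7.05
eef_pos: [560.6, -51.7, 210.2]
tcp_rot: [-3.141, -0.0, 1.496]
ft_force: [0.5, -0.1, -0.1]
opening: 0.004
grip_force: 0.0
```

Call:
arm_command([
  [[-0.15, 0, 0], 0],
  [[-0.15, 0, 0], 0],
  [[-0.15, 0, 0], 0],
  [[-0.04, 0, 0], 0],
  [[0, 0, 0.1], 0],
])

```text
t: 7.55
eef_pos: [552.8, -174.5, 187.2]
tcp_rot: [3.137, 0.001, 1.493]
ft_force: [1.1, -0.6, -1.2]
opening: 0.003
grip_force: 0.0
```

```bash
python3 -c "
from h import *
st();mk(['wrist'],['carton_back'])
snap('wrist','w1')"
```

```text
7.55 tcp press [1.4, -232.5, 187.2] rot [3.137e+00 1.000e-03 1.493e+00] F [ 1.1 -0.6 -1.2] op 0.0
wrist carton_back [([-170.3, -438.8, 14.0], 0.85), ([-1.4, -195.8, 33.8], 0.81), ([-253.1, -174.1, 14.9], 0.58)]
```

View pics/w1.png

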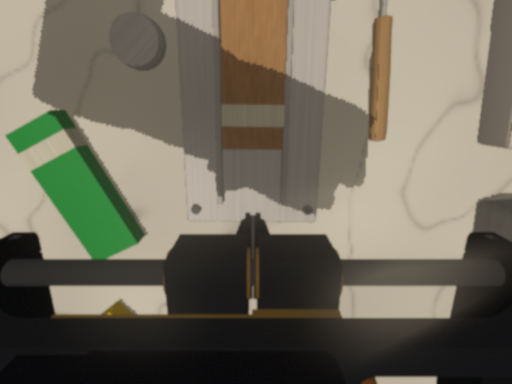

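Call:
arm_command([
  [[0, 0, 0.15], 0],
  [[0, 0, 0.15], 0],
  [[0, 0, 0.15], 0],
  [[0, 0, 0.12], 0],
  [[0, 0, 0.06], 0],
])

```text
t: 8.2
eef_pos: [551.6, -171.4, 26.5]
tcp_rot: [-3.139, -0.001, 1.496]
ft_force: [-0.8, 0.0, 0.0]
opening: 0.005
grip_force: 0.0
```

Call:
arm_command([
  [[0.08, 0, 0], 0],
  [[0.04, 0, 0], 0],
  [[0.04, 0, 0], 0],
  [[0.04, 0, 0], 0],
  [[0.04, 0, 0], 0],
])

```text
t: 8.7
eef_pos: [556.9, -112.1, 28.9]
tcp_rot: [3.14, 0.001, 1.496]
ft_force: [-0.3, -4.3, 2.5]
opening: 0.004
grip_force: 1.9
```

Call:
arm_command([
  [[0.028, 0, 0], 0],
  [[0.028, 0, 0], 0],
  [[0.028, 0, 0], 0],
  [[0.028, 0, 0], 0],
  [[0.016, 0, 0], 0],
])

```text
t: 9.2
eef_pos: [558.8, -80.1, 28.2]
tcp_rot: [3.142, -0.0, 1.496]
ft_force: [-1.4, -5.3, 3.9]
opening: 0.004
grip_force: 2.2
```

Call:
arm_command([
  [[0.006, 0, 0], 0],
  [[0.006, 0, 0], 0],
  [[0.006, 0, 0], 0],
  [[0, 0, 0], 0],
  [[0, 0, 0], 0],
])

```text
t: 9.7
eef_pos: [559.0, -76.1, 28.0]
tcp_rot: [-3.141, -0.0, 1.495]
ft_force: [-0.1, -1.5, 0.9]
opening: 0.004
grip_force: 0.8
```

```bash
python3 -c "
from h import *
st();mk(['scene','side'],['carton_front','carton_back'])"
```

```text
9.7 tcp press [0.3, -134.0, 28.0] rot [-3.141 -0.     1.495] F [-0.1 -1.5  0.9] op 0.0
scene carton_front [([-6.5, 54.0, 33.0], 0.81), ([-337.4, 200.5, 12.0], 0.76)]
scene carton_back [([-188.1, 104.0, 15.4], 0.79), ([-252.1, -168.9, 9.7], 0.71), ([5.8, -124.5, 32.4], 0.56)]
side carton_front [([-169.7, -329.5, 7.0], 0.97), ([-306.5, -557.0, 14.3], 0.97), ([-2.0, 58.6, 37.9], 0.73)]
side carton_back [([-1.9, -125.2, 31.6], 0.86), ([-193.1, 102.4, 7.9], 0.84), ([-175.1, -439.4, 14.8], 0.77)]
```

Slow creep until the force rises above the sliding level.

Call:
arm_command([
  [[0.004, 0, 0], 0],
  [[0.004, 0, 0], 0],
  [[0.004, 0, 0], 0],
  [[0.004, 0, 0], 0],
  [[0, 0, 0], 0],
])

```text
t: 10.5
eef_pos: [559.2, -72.9, 28.1]
tcp_rot: [-3.141, 0.001, 1.496]
ft_force: [-1.6, -9.0, -1.2]
opening: 0.005
grip_force: 4.5
```

Call:
arm_command([
  [[0.004, 0, 0], 0],
  [[0, 0, 0], 0],
  [[0, 0, 0], 0],
  [[0, 0, 0], 0],
  [[0, 0, 0], 0],
])

```text
t: 11.0
eef_pos: [559.2, -72.7, 28.1]
tcp_rot: [-3.141, 0.002, 1.496]
ft_force: [-3.2, -15.3, -1.1]
opening: 0.005
grip_force: 7.7
```

Call:
arm_command([
  [[-0.008, 0, 0], 0],
  [[-0.02, 0, 0], 0],
  [[-0.1, 0, 0], 0],
  [[-0.1, 0, 0], 0],
  [[0, 0, -0.1], 0],
])

```text
t: 11.5
eef_pos: [553.9, -129.9, 51.2]
tcp_rot: [-3.138, -0.001, 1.493]
ft_force: [1.0, 0.4, -0.6]
opening: 0.006
grip_force: 0.0
```

Call:
arm_command([
  [[0, 0, -0.15], 0],
  [[0, 0, -0.15], 0],
  [[0, 0, -0.15], 0],
  [[0, 0, -0.18], 0],
  [[0, 0, 0], 0],
])

```text
t: 12.0
eef_pos: [557.0, -128.5, 216.2]
tcp_rot: [3.133, 0.002, 1.496]
ft_force: [0.2, -0.0, -0.5]
opening: 0.008
grip_force: 0.0
```

```bash
python3 -c "
from h import *
st();mk(['scene','side'],['carton_front','carton_back','flag_tip'])
snap('scene','s2',(200,160,390,300),4)"
```

```text
12.0 tcp press [2.2, -186.4, 216.2] rot [3.133e+00 2.000e-03 1.496e+00] F [ 0.2 -0.  -0.5] op 0.01
scene carton_front [([-3.6, 58.2, 35.2], 0.95), ([-337.2, 203.3, 11.7], 0.79), ([-309.0, -560.3, 15.3], 0.76)]
scene carton_back [([-0.3, -118.2, 33.2], 0.93), ([-187.8, 101.5, 15.9], 0.73), ([-176.0, -443.6, 10.6], 0.62)]
scene flag_tip [([38.5, 68.9, 31.4], 0.62)]
side carton_front [([-1.5, 59.5, 38.6], 0.96), ([-337.3, 205.6, 10.8], 0.94), ([-173.1, -328.8, 6.3], 0.86)]
side carton_back [([-177.7, -440.4, 15.3], 0.88), ([-2.2, -124.3, 30.5], 0.87), ([-252.9, -170.2, 10.3], 0.81)]
side flag_tip []
```

View pics/s2.png

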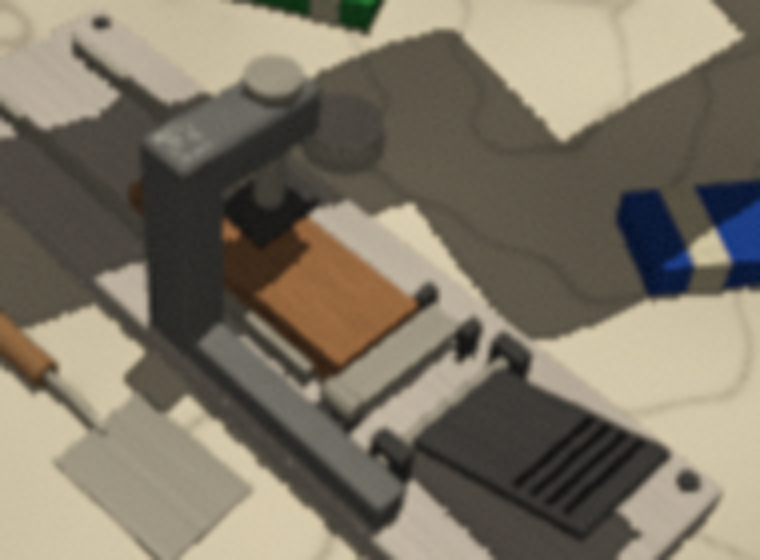

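Call:
arm_command([
  [[0.06, 0, -0.04], 0],
  [[0.14, -0.01, 0], 0],
  [[0.14, 0, 0], 0],
  [[0.14, 0, 0], 0],
  [[0.14, 0, 0], 0],
])

```text
t: 12.95
eef_pos: [564.2, 29.0, 221.3]
tcp_rot: [3.141, -0.0, 1.495]
ft_force: [-0.1, 0.4, -0.9]
opening: 0.001
grip_force: 0.0
```

Call:
arm_command([
  [[0.15, 0, 0], 0],
  [[0.15, 0, 0], 0],
  [[0.15, 0, 0], 0],
  [[0.15, 0, 0], 0],
  [[0.15, 0, 0], 0],
])

```text
t: 13.45
eef_pos: [578.0, 216.3, 221.3]
tcp_rot: [3.141, -0.0, 1.496]
ft_force: [-0.1, -1.0, -1.1]
opening: 0.002
grip_force: 0.0
```

Call:
arm_command([
  [[0.15, 0, 0], 0],
  [[0.02, 0, 0], 0],
  [[0, 0, 0.1], 0],
  [[0, 0, 0.15], 0],
  [[0, 0, 0.15], 0],
])

```text
t: 13.95
eef_pos: [581.5, 256.4, 120.5]
tcp_rot: [3.14, -0.001, 1.496]
ft_force: [0.3, 0.8, 0.2]
opening: 0.005
grip_force: 0.0
```

```bash
python3 -c "
from h import *
st()"
```

```text
13.95 tcp press [-2.3, 199.3, 120.5] rot [ 3.140e+00 -1.000e-03  1.496e+00] F [0.3 0.8 0.2] op 0.01
```

Call:
arm_command([
  [[0, 0, 0.1], 0],
  [[0, 0, 0.06], 0],
  [[0, 0, 0.02], 0],
  [[0, 0, 0.02], 0],
  [[0, 0, 0.02], 0],
])

```text
t: 14.45
eef_pos: [582.5, 256.7, 67.4]
tcp_rot: [3.139, -0.002, 1.495]
ft_force: [-1.1, 3.0, 6.3]
opening: 0.005
grip_force: 2.8
```

Call:
arm_command([
  [[0, 0, 0.02], 0],
  [[0, 0, 0.02], 0],
  [[0, 0, 0.02], 0],
  [[0, 0, 0.016], 0],
  [[0, 0, 0], 0],
])

```text
t: 14.95
eef_pos: [583.1, 257.3, 49.0]
tcp_rot: [3.137, -0.003, 1.495]
ft_force: [-1.0, 4.5, 9.9]
opening: 0.001
grip_force: 4.8
```

Call:
arm_command([
  [[0, 0, 0.008], 0],
  [[0, 0, 0.008], 0],
  [[0, 0, 0.006], 0],
  [[0, 0, 0.004], 0],
  [[0, 0, 0], 0],
])

```text
t: 15.45
eef_pos: [583.2, 257.7, 44.1]
tcp_rot: [3.136, -0.003, 1.495]
ft_force: [-4.9, 7.1, 21.4]
opening: 0.007
grip_force: 10.1
```

One more mm for certainty, then hold.

Call:
arm_command([
  [[0, 0, 0.004], 0],
  [[0, 0, 0.002], 0],
  [[0, 0, 0], 0],
  [[0, 0, 0], 0],
  [[0, 0, 0], 0],
])

```text
t: 15.95
eef_pos: [583.2, 257.8, 43.9]
tcp_rot: [3.136, -0.004, 1.495]
ft_force: [-9.5, 4.5, 32.2]
opening: 0.004
grip_force: 16.4
```

Call:
arm_command([
  [[0, 0, 0], 0],
  [[0, 0, 0], 0],
  [[0, 0, 0], 0],
  [[0, 0, 0], 0],
  [[0, 0, 0], 0],
])

```text
t: 16.45
eef_pos: [583.2, 257.7, 43.9]
tcp_rot: [3.136, -0.004, 1.495]
ft_force: [-9.1, 5.1, 32.5]
opening: 0.002
grip_force: 16.4
```

```bash
python3 -c "
from h import *
st();mk(['side','scene'],['pedal_pad','carton_front'])"
```

```text
16.45 tcp press [-0.6, 200.8, 43.9] rot [ 3.136 -0.004  1.495] F [-9.1  5.1 32.5] op 0.0
side pedal_pad [([0.3, 200.0, 42.9], 0.69)]
side carton_front [([-305.2, -559.4, 14.5], 0.92), ([-3.9, 60.5, 36.0], 0.87), ([-171.0, -332.0, 8.3], 0.87)]
scene pedal_pad [([-1.6, 204.2, 42.2], 0.91)]
scene carton_front [([-171.7, -332.7, 13.0], 0.97), ([-337.8, 202.7, 9.5], 0.97), ([-311.5, -558.2, 16.7], 0.95)]
```

Pedal is on its stop and has been held; release it smoothly.

Call:
arm_command([
  [[0, 0, -0.015], 0],
  [[0, 0, -0.03], 0],
  [[0, 0, -0.03], 0],
  [[0, 0, -0.03], 0],
  [[0, 0, -0.03], 0],
])

```text
t: 17.25
eef_pos: [582.5, 255.7, 74.5]
tcp_rot: [3.139, -0.0, 1.495]
ft_force: [0.3, -3.5, 3.2]
opening: 0.005
grip_force: 1.8
```

Call:
arm_command([
  [[0, 0, -0.1], 0],
  [[0, 0, -0.12], 0],
  [[0, 0, -0.12], 0],
  [[0, 0, -0.12], 0],
  [[0, 0, 0], 0],
])

```text
t: 17.75
eef_pos: [583.2, 256.8, 192.5]
tcp_rot: [3.134, -0.003, 1.495]
ft_force: [0.5, 0.4, 0.4]
opening: 0.004
grip_force: 0.0
```

```bash
python3 -c "
from h import *
st();mk(['side','scene'],['pedal_pad','carton_front','carton_back','flag_tip','ink_tin','spatula','praline0'])
snap('scene','s3',(200,160,390,300),4)"
```

```text
17.75 tcp press [-0.6, 199.8, 192.5] rot [ 3.134e+00 -3.000e-03  1.495e+00] F [0.5 0.4 0.4] op 0.0
side pedal_pad [([-0.6, 194.3, 73.0], 0.53)]
side carton_front [([-0.4, 61.3, 37.0], 0.97), ([-303.6, -560.0, 13.7], 0.97), ([-338.2, 203.5, 11.6], 0.96)]
side carton_back [([-190.4, 103.9, 9.6], 0.98), ([-177.6, -440.5, 13.6], 0.93), ([-1.3, -120.4, 33.5], 0.57)]
side flag_tip [([-6.3, -31.2, 67.0], 0.6), ([-126.9, -86.5, -2.1], 0.27)]
side ink_tin [([-127.7, -86.4, -2.5], 0.64)]
side spatula [([134.6, -62.0, 0.2], 0.97)]
side praline0 [([126.3, 147.6, 1.7], 0.63), ([138.6, 202.6, -3.3], 0.36), ([-3.6, -30.3, 15.7], 0.36)]
scene pedal_pad [([-1.8, 195.0, 71.0], 0.72)]
scene carton_front [([-171.2, -330.3, 11.2], 0.9), ([-7.6, 59.6, 33.8], 0.88), ([-337.9, 201.3, 14.8], 0.69)]
scene carton_back [([-125.2, -87.9, 1.3], 0.65), ([0.7, -118.9, 31.8], 0.63), ([-257.0, -172.0, 10.3], 0.56)]
scene flag_tip [([33.6, 70.1, 29.3], 0.8)]
scene ink_tin [([-125.1, -85.9, -1.7], 0.75)]
scene spatula [([136.1, -58.9, 0.8], 0.66)]
scene praline0 [([132.8, 201.3, -2.9], 0.79), ([-126.8, -83.9, -1.7], 0.59), ([128.1, 150.6, 1.1], 0.55)]
```

View pics/s3.png

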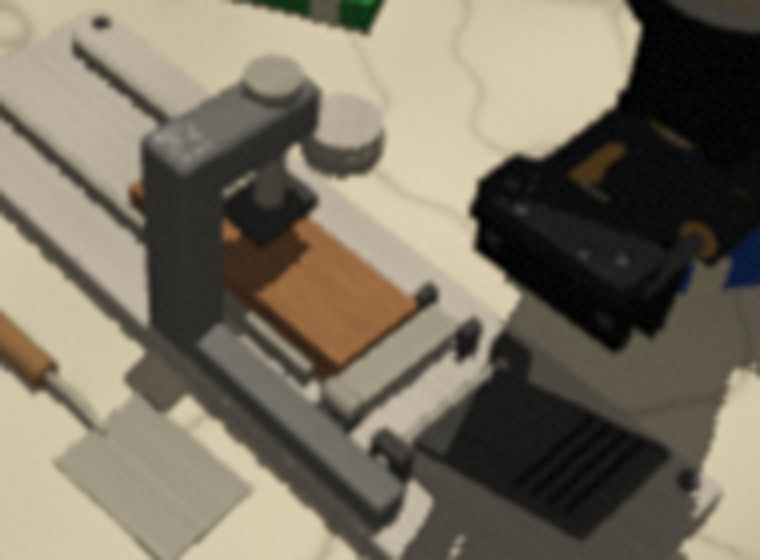

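The carton is still snug against the lowered flag (crop about (375, 330)), the pedal is back up, and the tin and spatula have not moved.

```bash
python3 -c "
from cell import env
print(env.job_done())"
```

```text
the job is handed in; nothing more can be done
None
```

The job is done and handed in at about 18 s: flag folded fully down, carton pushed snug against it, pedal pressed to its stop and held over half a second, then released, with the carton still snug and nothing around the press moved.

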